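Lock the bit box in the clamp cradle

ROBOT

A 6-joint arm with a two-finger parallel gripper is mounted at the origin on a cart in front of the work surface, level with it; the furniture and walls round the work are solid. World frame = base frame: x ahead of the robot, y to its left, z up, the work surface at z = 0. Lengths are in mm, angles in rad, forces in N, time in s.
With the tool pointing down it reaches from about 300 to 775 mm from the base axis. Payload 14.6 kg.
Tool frame: the origin (TCP) lies midway between the tips of the shut fingers; the grasp point (between the pads) lies 19 mm behind it; y points along the fingers, z is the direction in which the jaws open and shut, and the axes are right-handed (so a half turn about y gives the same grasp; the last joint's range is limited). The gripper opens to 94 mm and grips with 3 to 60 N. Pads are 16 mm wide; open, the fingers measure 119 mm over their backs; the gripper's body (75 mm by 177 mm) begins 78 mm behind the grasp point.
Start: joints at [1.082, 0.3, 1.521, -0, 1.321, -0.067], TCP at [225.168, 501.785, 205.446] pointing down, gripper open.
Joint ranges: [-3.03, 3.03], [-0.79, 2.21], [0.23, 2.52], [-1.04, 4.18], [0, 3.07], [-2.55, 2.55]. Speed limits (rad/s): [2.22, 2.22, 2.57, 3.14, 3.14, 3.14].

INTERFACE

Orientations are given as [roll, pitch, yaw] about the fixed x, y, z axes, in that order (R = Rz(yaw) Ry(pitch) Rx(roll)).
In Python, from cell import manip gives the robot as it stands.
- The arm moves only by the tool play_rows, never from a script. Its argument "series" is a list of rows, each a list of 3 entries, a list of its own where there are three numbers: the shift along the tool's x, y, z in m, then the turn about the tool's y in rad, then the closure, from 0 (fully open) to 1 (shut). In form: [[[dx, dy, dz], twist, grip], ...]. A call has 1 to 20 rows; each row is the pose to reach, as a shift and turn from the pose measured when the call began, along the tool's axes at that moment; what a row does not reach only later rows make up. A row lasts 1/10 s, in which the tool goes at most 50 mm and 8.59 degrees, less where a joint would pass 70% of its speed; a pose out of reach is approached as far as the arm can. A call with a gripper value outside its range is refused whole. The fingers move at their own pace and stop on an object; "squeeze" is the grip in N (left out, the last holds). Time passes only in rows, so rows that repeat a pose let the fingers close. It gives the time, the measured TCP pose, the force and the opening at its end, in the units of the state.
- manip.read_state(): the state, without advancing time (a new reading comes with each control period).
- manip.camera(name): name is "scene" or "side" or "wrist"; returns the picture (400x640x3 uint8, red, green, blue); there is no depth.
- manip.camera_params(name): a dict with "K" (3x3 intrinsics, pixels), "rvec" (rotation vector, rad) and "tvec" (3), from world to camera coordinates, as OpenCV has them. Camera axes: x right, y down, z forward; pixel columns grow to the right and rows downward; lengths in mm; the calibration is good to about 2 mm. A picture is of the moment at which its call begins: read the wrist's pose just before it. camera_params takes no time and is no camera call; for the wrist camera it gives the pose at the moment of the call.
- manip.sign_off(): hands the job in, once; it reports no verdict.
The state is a dict: "clock": time; "joints": joint angles; "qd": joint speeds; "effort": joint torques, N m; "eef_pos": TCP position; "eef_rot": TCP orientation; "wrist_force": force on the tool from outside, world axes, zero at the start; "moment": the same for the moment, N m; "finger_gap": finger opening in mm.
Only numpy, scipy, OpenCV 4.12 (cv2) and the standard library are available. Lean on these libraries where they do the work, as an engineer would, in place of code of your own. Each camera call takes 0.05 s, during which the arm holds its last target. There are 200 camera calls.

TASK

Lay the teal-and-black bit box flat on the rail of the clamp cradle, in the gap between the two jaws and lengthwise along the rail, and let go of it. Then press the orange latch tab on the sliding jaw and slide that jaw towards the fixed blue jaw to its next notch, so that the box is pushed home, lying flat and level between the jaws with its ends under their lips, and the released tab has sprung up and locked. Leave the loupe, the blue cutters and the heat sink where they are.

Things in the scene. Friction and masses are not known exactly. Their poses are not given: they have to be found in the camera images.
- bit_box: Loose closed bit box, teal lid on black body, 42 (own x) x 75 (own y) x 20 mm high, about 0.09 kg; origin at the centre of its underside, z up. It lies flat on the bench; take it across the 42 mm width.
- cradle: Clamp cradle fixed to the bench: grey base plate 90 (own x) x 230 (own y) mm, top 10 mm high; origin at the centre of its underside, +y along the rail towards the fixed jaw. The rail, 34 mm wide, at x = 0, has its top at z = 18 mm. On the side next to the robot (-x) a steel gate plate, 38 mm high, stands at x = -38 to -33, y = -96 to +10 mm.
- fixed_jaw (a point): On the face of the fixed blue jaw, at rail height (cradle x = 0, y = 99, z = 18 mm). The jaw is 48 mm wide and 52 mm high; a steel lip at z = 41 to 46 mm reaches 6 mm out of its face over the rail.
- nest (a point): Point on top of the rail (cradle x = 0, y = 42.5, z = 18 mm), in the middle of the gap between the lips while the sliding jaw is parked: a box centred here has at least 13 mm to the lip at each end.
- home (a point): Point on top of the rail (cradle x = 0, y = 60.5, z = 18 mm): where the centre of the box's underside comes to be when it is pushed home.
- slider (a joint): Travel in m of the black sliding jaw towards the fixed jaw (cradle +y). 0 to 0.0155: parked in a long slot, free to move; 0.050: next notch, jaw faces 77 mm apart, play about 1.5 mm each way; 0.075: last notch, out of reach with the box in. Takes about 2 N to slide once the latch is pressed.
- jaw_face (a point): On the face of the sliding jaw at rail height (cradle x = 0, y = -28 mm + travel). The jaw is 48 mm wide, 52 mm high, with a 6 mm lip like the fixed jaw's. Its back and a 50 mm high rear shoulder stand across the two ends of the tab recess, 56 mm apart; closed fingers fit between and can push on either.
- tab (a joint): How far the orange latch tab is pressed down, in m: 0 up, 0.009 at its stop. Sprung: moves from about 4.5 N, 8.5 N at the stop. Its lug stands in a gate plate notch and blocks the jaw until pressed more than 0.0055. Let go between notches it stays part down, and springs up by itself when the jaw comes to a notch.
- tab_top (a point): Centre of the upper face of the orange tab, 36 (cradle x) x 46 (cradle y) mm, ridged, 42 mm above the bench when up. It moves with the jaw, 38 mm behind the jaw face. Press it straight down with closed fingers.
- loupe: Loose black eye loupe, 34 mm across, 25 mm high; origin at the centre of its underside. Bystander.
- cutters_blue: Loose flush cutters with blue grips, 34 x 113 x 10 mm; origin at the centre of the underside. Bystander.
- heat_sink: Loose finned aluminium heat sink, 32 x 32 x 20 mm; origin at the centre of its underside. Bystander.
Not all that is in view belongs to the job. Several things look just like the bit_box: the one meant starts nearest to the robot's base.

How it is judged:
By the outcome, as a careful person would: the job done as asked, in the order asked, and still so for the second after the job is handed in, with the robot touching nothing.
It also fails if it takes over 45 s, if anything falls off the work surface, if the arm or the gripper's body presses on something with over 40 N, if the wrist force passes 120 N, or if a joint passes its speed limit or range.

## Working session

There is one attempt and no reset: what is moved stays moved. The work goes in short steps, Python scripts to look and compute and a tool call to move; the robot and the scene stay as the last step left them, time stands still between calls to the robot, and variables do not carry over. Pictures are saved under pics/ and viewed, about 8 in all and at most 12, crops included, and the job is handed in when it is done.

Besides the shell and the picture viewer there is one more tool, called by a JSON object that holds its "name" and its "arguments". play_rows: Moves the arm, as the interface text tells. Its arguments: {"type":"object","properties":{"series":{"type":"array","items":{"type":"array"}},"squeeze":{"type":"number"}},"required":["series"]}

```bash
mkdir -p pics; cat > h.py <<'E'
import numpy as np, cv2
from cell import manip
def cam(n):
    p=manip.camera_params(n); im=manip.camera(n); return im,p
def save(n,im): cv2.imwrite('pics/'+n+'.png',im[:,:,::-1])
def ray(p,uv,z):
    K=np.array(p['K'],float);R=cv2.Rodrigues(np.array(p['rvec'],float))[0];t=np.array(p['tvec'],float).ravel()
    c=-R.T@t; d=R.T@np.linalg.inv(K)@np.array([uv[0],uv[1],1.]); return c+d*(z-c[2])/d[2]
def proj(p,X):
    return cv2.projectPoints(np.array(X,float).reshape(-1,3),np.array(p['rvec'],float),np.array(p['tvec'],float),np.array(p['K'],float),None)[0].reshape(-1,2)
E
python3 - <<'E'
from h import *
s=manip.read_state(); print(s)
a,p=cam('scene'); b,q=cam('side')
save('scene0',a); save('side0',b)
import pickle; pickle.dump((a,p,b,q),open('v0.pkl','wb'))
for r in(p,q):
    R=cv2.Rodrigues(np.array(r['rvec'],float))[0]; print(-R.T@np.array(r['tvec']).ravel(), R[2], np.array(r['K'])[0,0])
E
```

```text
{'clock': 0.0, 'joints': array([ 1.08236854e+00,  3.00471172e-01,  1.52157413e+00,  6.23852813e-07,
        1.32073250e+00, -6.65966464e-02]), 'qd': array([ 2.10633399e-03, -2.90684817e-04,  3.74234318e-04, -7.27989292e-05,
       -7.22875490e-04,  4.42350868e-04]), 'effort': array([ 1.01253620e-03, -5.31807768e+01, -3.52741277e+01,  7.08496361e-02,
        2.42885237e-02, -3.87166165e-05]), 'eef_pos': array([225.06179826, 501.54894255, 204.88924045]), 'eef_rot': array([-1.57197881e+00,  7.94714776e-05, -4.21831338e-01]), 'wrist_force': array([ 0.21346294, -0.57220055,  0.10401925]), 'moment': array([ 0.09043045, -0.00149198,  0.00887416]), 'finger_gap': 94.01367451314101}
[-285.16022929 -262.18139093 1162.65252691] [ 0.55933989  0.30069459 -0.77247761] 441.99136291156015
[ -89.4651749  1167.07476913 1045.17304529] [ 0.39871778 -0.64099803 -0.65585491] 484.1360199993823
```

View pics/scene0.png

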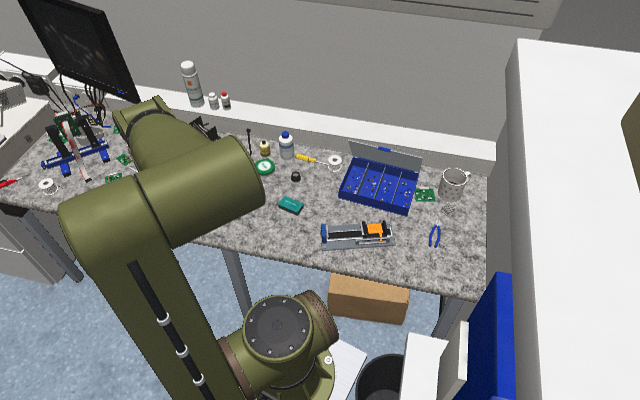

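View pics/side0.png

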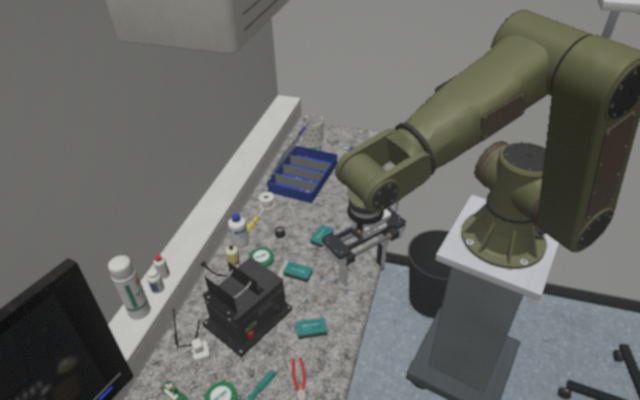

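The scene view shows the cradle near (357,234), with its fixed blue jaw at (324,233) and the orange tab at (377,229). One teal box is visible at (291,205). In the side view there are three teal boxes, at (321,236), (298,271) and (312,327).

```bash
python3 - <<'E'
from h import *; import pickle
a,p,b,q=pickle.load(open('v0.pkl','rb'))
for n,im,pp in(('scene',a,p),('side',b,q)):
    hsv=cv2.cvtColor(im,cv2.COLOR_RGB2HSV)
    for nm,lo,hi,z in(('teal',(80,90,60),(97,255,255),20),('orange',(8,150,120),(20,255,255),42),('blue',(100,150,60),(120,255,255),52)):
        m=cv2.inRange(hsv,lo,hi)
        c,_=cv2.findContours(m,cv2.RETR_EXTERNAL,cv2.CHAIN_APPROX_NONE)
        for k in c:
            if cv2.contourArea(k)<30: continue
            g=np.array([ray(pp,x[0],z)[:2] for x in k],np.float32)
            (cx,cy),(w,h),an=cv2.minAreaRect(g)
            M=cv2.moments(k);print(n,nm,round(M['m10']/M['m00']),round(M['m01']/M['m00']),cv2.contourArea(k),'world',np.round([cx,cy,w,h,an]),'r',round(np.hypot(cx,cy)))
c1=cv2.resize(b[215:350,250:370],None,fx=3.3,fy=3.3,interpolation=2)
c2=cv2.resize(a[190:260,270:450],None,fx=4.4,fy=4.4,interpolation=2)
c2=c2[:, :800]; h=np.zeros((c1.shape[0]+0,800,3),np.uint8); c1=c1[:290] if 0 else c1
cv=np.zeros((600,800,3),np.uint8); cv[:c2.shape[0],:c2.shape[1]]=c2
k=cv2.resize(b[225:345,270:345],(180,288),interpolation=2); cv[310:598,:180]=k
save('c1',cv)
E
```

```text
scene teal 290 204 208.0 world [469. 272.  45.  77.   1.] r 543
scene orange 375 229 127.0 world [494. -22.  50.  46.  33.] r 494
scene blue 492 344 5126.0 world [ 331. -432.  398.  140.    7.] r 544
scene blue 323 230 36.5 world [409. 116.  45.  12.  29.] r 426
scene blue 379 185 3017.5 world [663.  44. 197. 238.   9.] r 664
scene blue 61 164 156.0 world [ 204. 1053.   80.  109.   43.] r 1073
scene blue 98 152 131.5 world [311. 977.  71.  94.  58.] r 1025
side teal 262 384 171.5 world [334. 765.  82.  15.  85.] r 835
side teal 311 327 369.5 world [321. 575.  71.  44.  42.] r 659
side teal 298 271 263.5 world [453. 436.  72.  44.  10.] r 629
side teal 320 234 171.5 world [471. 280.  76.  40.  90.] r 548
side blue 106 393 60.0 world [602. 967.  36.   9.  90.] r 1139
side blue 330 159 34.5 world [623. -35.  41.  37.  86.] r 624
```

View pics/c1.png

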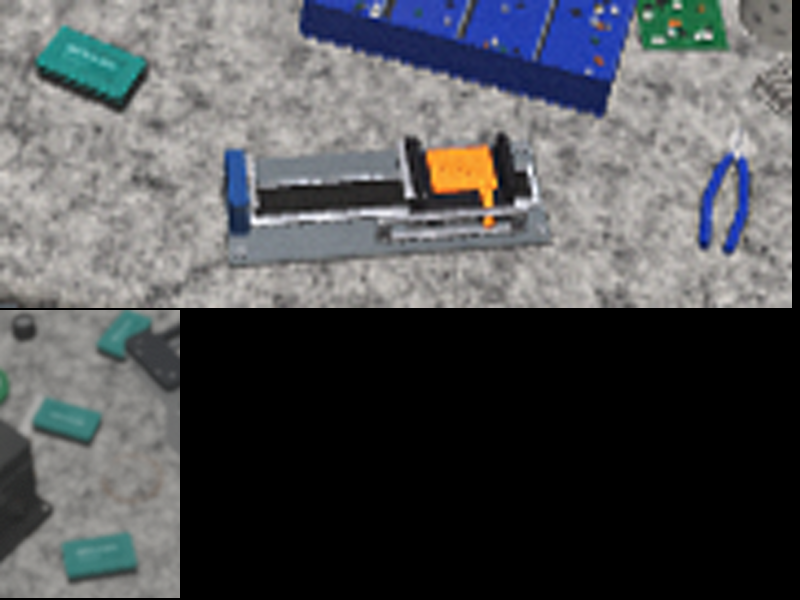

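Three candidate boxes, matched in the scene and side views:

| Side px | World position | Distance from base |
|---|---|---|
| (320,234), scene (290,204) | (470,275) | about 545 mm |
| (298,271) | (453,436) | 629 mm |
| (311,327) | (321,575) | 659 mm |

The first is nearest the base, so it is the one meant, and the crop shows it alone to the left of the cradle. I'm moving above it.

{"name": "play_rows", "arguments": {"series": [[[0.317,0,-0.11],1.15,0],[[0.317,0,-0.11],1.15,0],[[0.317,0,-0.11],1.15,0],[[0.317,0,-0.11],1.15,0],[[0.317,0,-0.11],1.15,0],[[0.317,0,-0.11],1.15,0],[[0.317,0,-0.11],1.15,0],[[0.317,0,-0.11],1.15,0],[[0.317,0,-0.11],1.15,0],[[0.317,0,-0.11],1.15,0],[[0.317,0,-0.11],1.15,0],[[0.317,0,-0.11],1.15,0],[[0.317,0,-0.11],1.15,0]]}}

```text
clock: 1.4
eef_pos: [469.0, 271.8, 205.1]
eef_rot: [-1.571, -0.001, -1.57]
wrist_force: [-0.5, -0.7, -0.4]
finger_gap: 93.8
```

```bash
cat > look.py <<'E'
from h import *; import pickle,sys
n=sys.argv[1]; s=manip.read_state(); p=manip.camera_params('wrist'); im=manip.camera('wrist'); save(n,im)
pickle.dump((im,p,s),open(n+'.pkl','wb'))
print(np.round(s['eef_pos'],1),np.round(s['eef_rot'],3),s['finger_gap'],s['clock'],np.round(s['wrist_force'],1))
hsv=cv2.cvtColor(im,cv2.COLOR_RGB2HSV)
for nm,lo,hi,z in(('teal',(80,90,40),(97,255,255),20),('orange',(8,150,100),(20,255,255),42),('blue',(100,120,50),(120,255,255),52)):
    m=cv2.inRange(hsv,lo,hi); c,_=cv2.findContours(m,cv2.RETR_EXTERNAL,cv2.CHAIN_APPROX_NONE)
    for k in c:
        if cv2.contourArea(k)<200: continue
        g=np.array([ray(p,x[0],z)[:2] for x in k],np.float32); (cx,cy),(w,h),an=cv2.minAreaRect(g)
        M=cv2.moments(k);print(nm,round(M['m10']/M['m00']),round(M['m01']/M['m00']),cv2.contourArea(k),'world',np.round([cx,cy,w,h,an],1),np.round(cv2.boxPoints(cv2.minAreaRect(g))).tolist())
E
python3 look.py w1
```

```text
[469.  271.8 205.1] [-1.571e+00 -1.000e-03 -1.570e+00] 93.77301591684387 1.4 [-0.5 -0.7 -0.4]
teal 330 183 1750.0 world [475.  274.5  40.4  72.9   0. ] [[455.0, 311.0], [455.0, 238.0], [495.0, 238.0], [495.0, 311.0]]
teal 316 48 2552.0 world [458.6 430.3  73.1  42.2   9.7] [[419.0, 445.0], [426.0, 403.0], [498.0, 416.0], [491.0, 457.0]]
blue 433 356 540.0 world [619.8  56.6  54.8  57.8   9.3] [[588.0, 81.0], [597.0, 24.0], [651.0, 32.0], [642.0, 89.0]]
blue 493 267 1650.0 world [684.4 169.  117.1  49.7   9. ] [[623.0, 184.0], [630.0, 135.0], [746.0, 154.0], [738.0, 203.0]]
blue 569 42 974.5 world [717.2 428.6  40.3  29.7  13.5] [[694.0, 438.0], [701.0, 409.0], [740.0, 419.0], [733.0, 448.0]]
```

View pics/w1.png

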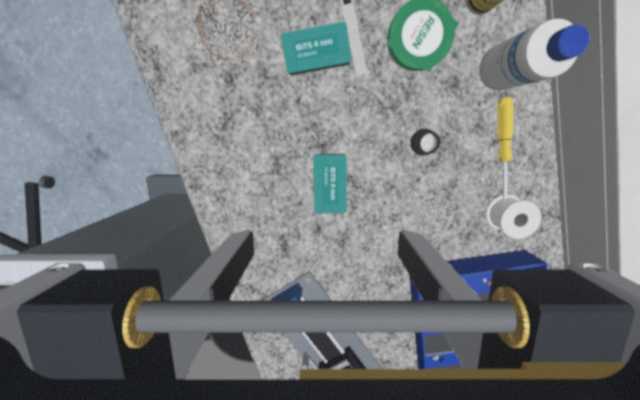

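The wrist view shows the target box at px (330,183), i.e. world (475,274.5), 40×73 mm, lying square with the world axes. The loupe at (425,142) is clear of the fingers. I'm descending and gripping.

{"name": "play_rows", "arguments": {"series": [[[-0.002,0.08,0.005],0,0],[[-0.002,0.15,0.005],0,0],[[-0.002,0.18,0.005],0,0],[[-0.002,0.195,0.005],0,0],[[-0.002,0.201,0.005],0,0],[[-0.002,0.201,0.005],0,0],[[-0.002,0.201,0.005],0,0.3],[[-0.002,0.201,0.005],0,0.6],[[-0.002,0.201,0.005],0,0.8],[[-0.002,0.201,0.005],0,0.8],[[-0.002,0.201,0.005],0,0.8],[[-0.002,0.201,0.005],0,0.8],[[-0.002,0.201,0.005],0,0.8]], "squeeze": 20}}

```text
clock: 2.75
eef_pos: [474.0, 273.6, 4.1]
eef_rot: [-1.571, -0.001, -1.57]
wrist_force: [-0.1, -0.0, 2.2]
finger_gap: 41.9
```

{"name": "play_rows", "arguments": {"series": [[[0,-0.04,0],0,0.8],[[0,-0.09,0],0,0.8],[[0,-0.14,0],0,0.8],[[0.04,-0.18,0],-0.1,0.8],[[0.09,-0.21,0],-0.25,0.8],[[0.14,-0.21,0],-0.4,0.8],[[0.19,-0.21,0],-0.54,0.8],[[0.23,-0.21,-0.004],-0.54,0.8],[[0.254,-0.21,-0.004],-0.54,0.8],[[0.254,-0.21,-0.004],-0.54,0.8],[[0.254,-0.21,-0.004],-0.54,0.8],[[0.254,-0.21,-0.004],-0.54,0.8]]}}

```text
clock: 3.95
eef_pos: [470.1, 20.6, 214.3]
eef_rot: [-1.572, -0.0, -1.03]
wrist_force: [0.5, 0.1, -0.9]
finger_gap: 41.7
```

```bash
python3 look.py w2
```

```text
[470.1  20.6 214.3] [-1.572 -0.    -1.03 ] 41.69247371385003 3.95 [ 0.5  0.1 -0.9]
teal 326 243 7747.5 world [514.2 -52.6  98.7 165.1  31. ] [[429.0, -7.0], [514.0, -149.0], [599.0, -98.0], [514.0, 44.0]]
blue 326 341 224.0 world [ 573.  -159.8   72.4   25.2   19.9] [[535.0, -160.0], [543.0, -184.0], [611.0, -159.0], [603.0, -136.0]]
blue 491 221 16917.0 world [670.6  74.9 180.3 177.9   8.9] [[568.0, 149.0], [595.0, -27.0], [773.0, 1.0], [746.0, 177.0]]
blue 326 91 396.0 world [414.2 115.3  45.   11.2  33.4] [[392.0, 108.0], [398.0, 98.0], [436.0, 123.0], [430.0, 132.0]]
```

View pics/w2.png

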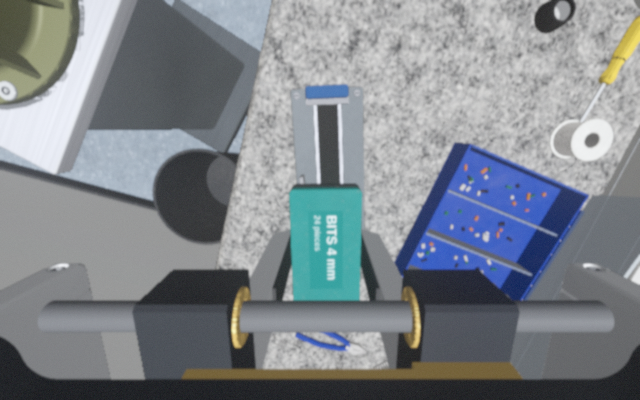

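The wrist view shows the box squarely held, the cradle rail running straight up the picture (black stripe at columns 317–341, rows 108–183), and the blue jaw at (326,91). Next I'm fitting the rail line and jaw face.

```bash
python3 - <<'E'
from h import *; import pickle
im,p,s=pickle.load(open('w2.pkl','rb'))
g=cv2.cvtColor(im,cv2.COLOR_RGB2GRAY)
C=[];W=[]
for r in range(112,180,4):
    row=g[r,300:360]; d=np.where(row<60)[0]
    if r in(120,148,176): print(r,row.tolist())
    C.append(ray(p,(300+(d[0]+d[-1])/2,r),18)[:2]); W.append(np.linalg.norm(ray(p,(300+d[0]-.5,r),18)-ray(p,(300+d[-1]+.5,r),18)))
C=np.array(C); vx,vy,x0,y0=cv2.fitLine(C.astype(np.float32),cv2.DIST_HUBER,0,.01,.01).ravel()
if vy<0: vx,vy=-vx,-vy
print('dir',vx,vy,'yaw',np.arctan2(-vx,vy),'pt',x0,y0,np.round(W,1))
e=np.array([vx,vy]);n=np.array([vy,-vx]);o=np.array([x0,y0])
print('resid',np.round((C-o)@n,1))
print('col326',[ (r,im[r,326].tolist()) for r in range(80,112)])
hsv=cv2.cvtColor(im,cv2.COLOR_RGB2HSV);m=cv2.inRange(hsv,(100,120,50),(120,255,255))[80:105,300:350]
ys,xs=np.where(m); 
for u in (310,318,326,334,342):
    yy=ys[xs==u-300]+80; 
    print(u,yy.min(),yy.max(),[np.round([(ray(p,(u,v),z)[:2]-o)@e,(ray(p,(u,v),z)[:2]-o)@n],1) for v,z in((yy.min()-.5,52),(yy.max()+.5,52),(yy.max()+.5,46))])
a=ray(p,(xs.min()+300-.5,91),52)[:2];b=ray(p,(xs.max()+300.5,91),52)[:2];print('jaw sides n',(a-o)@n,(b-o)@n)
# held box lid corners vs tool
R=cv2.Rodrigues(np.array(p['rvec'],float))[0];print('cam',-R.T@np.array(p['tvec']).ravel(),R[2])
# scene cam orange & blue re
A,P,B,Q=pickle.load(open('v0.pkl','rb')); print('scene orange',(ray(P,(375,229),42)[:2]-o)@e,(ray(P,(375,229),42)[:2]-o)@n)
E
```

```text
Traceback (most recent call last):
IndexError: index 0 is out of bounds for axis 0 with size 0
```

```bash
cat > fit.py <<'E'
from h import *; import pickle
im,p,s=pickle.load(open('w2.pkl','rb'))
g=cv2.cvtColor(im,cv2.COLOR_RGB2GRAY)
for r in(120,148,172): print(r,g[r,290:370].tolist())
C=[];W=[]
for r in range(116,180,4):
    d=np.where(g[r,305:350]<75)[0]
    if len(d)<5: continue
    C.append(ray(p,(305+(d[0]+d[-1])/2,r),18)[:2]); W.append(np.linalg.norm(ray(p,(305+d[0]-.5,r),18)-ray(p,(305+d[-1]+.5,r),18)))
C=np.array(C); vx,vy,x0,y0=cv2.fitLine(C.astype(np.float32),cv2.DIST_HUBER,0,.01,.01).ravel()
if vy<0: vx,vy=-vx,-vy
print('dir',vx,vy,'yaw',np.arctan2(-vx,vy),'pt',x0,y0,np.round(W,1))
e=np.array([vx,vy]);n=np.array([vy,-vx]);o=np.array([x0,y0])
print('resid',np.round((C-o)@n,1))
print('col326',[ (r,im[r,326].tolist()) for r in range(82,112)])
hsv=cv2.cvtColor(im,cv2.COLOR_RGB2HSV);m=cv2.inRange(hsv,(100,120,50),(120,255,255))[80:105,300:350]
ys,xs=np.where(m); 
for u in (310,318,326,334,342):
    yy=ys[xs==u-300]+80
    print(u,yy.min(),yy.max(),[np.round([(ray(p,(u,v),z)[:2]-o)@e,(ray(p,(u,v),z)[:2]-o)@n],1).tolist() for v,z in((yy.min()-.5,52),(yy.max()+.5,52),(yy.max()+.5,46))])
a=ray(p,(xs.min()+300-.5,91),52)[:2];b=ray(p,(xs.max()+300.5,91),52)[:2];print('jaw sides n',(a-o)@n,(b-o)@n)
R=cv2.Rodrigues(np.array(p['rvec'],float))[0];print('cam',-R.T@np.array(p['tvec']).ravel(),R[2])
A,P,B,Q=pickle.load(open('v0.pkl','rb')); print('scene orange',(ray(P,(375,229),42)[:2]-o)@e,(ray(P,(375,229),42)[:2]-o)@n)
E
python3 fit.py
```

```text
120 [179, 170, 158, 158, 161, 164, 163, 162, 163, 163, 163, 163, 163, 165, 164, 165, 164, 165, 163, 163, 165, 164, 167, 192, 219, 233, 222, 182, 117, 78, 77, 73, 76, 72, 74, 73, 74, 74, 73, 71, 74, 71, 71, 72, 72, 71, 83, 125, 185, 222, 227, 207, 181, 162, 161, 159, 160, 160, 160, 159, 161, 161, 160, 160, 158, 157, 158, 159, 159, 160, 159, 160, 153, 146, 150, 152, 158, 172, 186, 192]
148 [173, 178, 182, 175, 162, 157, 162, 163, 162, 164, 163, 165, 163, 164, 165, 166, 165, 164, 164, 163, 164, 164, 163, 162, 168, 192, 222, 225, 199, 140, 88, 72, 73, 72, 72, 73, 67, 68, 74, 70, 73, 72, 73, 72, 72, 72, 75, 88, 140, 197, 223, 221, 194, 168, 160, 161, 160, 159, 157, 160, 160, 159, 158, 157, 158, 158, 160, 160, 158, 161, 159, 159, 161, 167, 179, 186, 190, 188, 179, 172]
172 [203, 196, 193, 189, 187, 172, 161, 160, 160, 160, 161, 159, 160, 160, 158, 160, 159, 159, 160, 159, 159, 159, 160, 160, 158, 160, 185, 218, 226, 204, 150, 90, 76, 70, 72, 72, 71, 73, 69, 73, 68, 70, 71, 71, 72, 73, 72, 75, 95, 165, 215, 229, 219, 189, 161, 158, 158, 158, 158, 159, 157, 158, 157, 158, 156, 157, 159, 158,
[... 724 characters left out ...]
]), (101, [189, 191, 198]), (102, [187, 189, 196]), (103, [180, 181, 187]), (104, [146, 148, 153]), (105, [101, 104, 108]), (106, [77, 80, 82]), (107, [72, 73, 75]), (108, [75, 75, 77]), (109, [70, 72, 72]), (110, [76, 77, 78]), (111, [75, 75, 79])]
310 87 97 [[70.7, -18.6], [59.4, -19.1], [59.9, -19.4]]
318 87 97 [[70.4, -9.9], [59.1, -10.3], [59.6, -10.4]]
326 86 96 [[71.1, -1.1], [59.8, -1.5], [60.4, -1.5]]
334 86 96 [[70.8, 7.6], [59.5, 7.3], [60.1, 7.5]]
342 86 96 [[70.5, 16.3], [59.2, 16.1], [59.8, 16.4]]
jaw sides n -23.68780894214139 22.186101801260023
cam [433.33619983  81.89761268 393.81082089] [ 0.12840285 -0.2151755  -0.96809721]
scene orange -94.07971445764579 -5.940376054048416
```

```bash
python3 - <<'E'
from h import *; import pickle
im,p,s=pickle.load(open('w2.pkl','rb'))
g=cv2.cvtColor(im,cv2.COLOR_RGB2GRAY).astype(float)
def cross(r,a,b,L):
    x=np.arange(a,b); v=g[r,a:b]-L; i=np.where(v[:-1]*v[1:]<=0)[0]; return [x[k]+v[k]/(v[k]-v[k+1]) for k in i]
C=[]
for r in range(112,181,2):
    l=cross(r,312,326,140); h=cross(r,330,346,140)
    if l and h: C.append(ray(p,((l[-1]+h[0])/2,r),18)[:2])
C=np.array(C); vx,vy,x0,y0=cv2.fitLine(C.astype(np.float32),cv2.DIST_HUBER,0,.01,.01).ravel()
if vy<0: vx,vy=-vx,-vy
e=np.array([vx,vy]);n=np.array([vy,-vx]);o=np.array([x0,y0]); print(len(C),'yaw',np.arctan2(-vx,vy),o,np.round((C-o)@n,1))
f=np.mean([ray(p,(u,97.),52)[:2]for u in(310,326,342)],0); y0c=(f-o)@e-99
lip=(ray(p,(326,104.3),46)[:2]-o)@e; print('face',f,'lip edge y',lip-y0c,'jaw mid n',(f-o)@n)
org=o+y0c*e; print('cradle origin',org); nest=org+42.5*e; print('nest',nest)
yaw=np.arctan2(-vx,vy); np.save('cr.npy',[*org,yaw])
t=s['eef_rot'][2]; d=nest-s['eef_pos'][:2]; print('tool yaw for rail',yaw-np.pi/2,'have',t,'twist',-(yaw-np.pi/2-t),'dx',d@[np.cos(t),np.sin(t)],'dz',d@[-np.sin(t),np.cos(t)])
# box centre vs TCP: lid corners in image
E
```

```text
35 yaw 0.58241665 [447.98282  64.22126] [ 0.  -0.   0.   0.   0.   0.  -0.   0.   0.   0.   0.   0.  -0.  -0.1
 -0.1 -0.  -0.  -0.1 -0.   0.1  0.1  0.1  0.   0.   0.  -0.   0.  -0.1
 -0.  -0.  -0.1  0.1  0.1  0.  -0. ]
face [416.80312875 110.0353119 ] lip edge y 91.83150300873905 jaw mid n -0.839542365781804
cradle origin [471.95859389  27.8186498 ]
nest [448.58173422  63.31192067]
tool yaw for rail -0.9883797 have -1.029867234395794 twist -0.04148751752262503 dx -47.73520454565849 dz 3.5760361732727546
```

```bash
python3 - <<'E'
from h import *; import pickle
im,p,s=pickle.load(open('w2.pkl','rb')); t=s['eef_rot'][2]; X=np.array([np.cos(t),np.sin(t)]);Z=np.array([-np.sin(t),np.cos(t)])
hsv=cv2.cvtColor(im,cv2.COLOR_RGB2HSV); m=cv2.inRange(hsv,(80,90,40),(97,255,255))
for r in(192,205,220,230):
    c=np.where(m[r,250:400])[0]+250; print(r,c.min(),c.max(),[round(float((ray(p,(u,r),230)[:2]-s['eef_pos'][:2])@Z),1) for u in(c.min()-.5,c.max()+.5)])
for u in(305,326,350):
    c=np.where(m[:,u])[0]; print(u,c.min(),c.max(),[round(float((ray(p,(u,v),230)[:2]-s['eef_pos'][:2])@X),1) for v in(c.min()-.5,c.max()+.5)])
E
```

```text
192 290 360 [-20.6, 19.9]
205 290 361 [-20.8, 20.7]
220 291 360 [-20.5, 20.4]
230 291 360 [-20.7, 20.6]
305 187 300 [-39.2, 33.8]
326 187 300 [-39.2, 33.8]
350 187 300 [-39.2, 33.8]
```

{"name": "play_rows", "arguments": {"series": [[[-0.045,0,0.003],-0.0415,0.8],[[-0.045,0.04,0.003],-0.0415,0.8],[[-0.045,0.08,0.003],-0.0415,0.8],[[-0.045,0.12,0.003],-0.0415,0.8],[[-0.045,0.15,0.003],-0.0415,0.8],[[-0.045,0.17,0.003],-0.0415,0.8],[[-0.045,0.18,0.003],-0.0415,0.8],[[-0.045,0.186,0.003],-0.0415,0.8],[[-0.045,0.19,0.003],-0.0415,0.8],[[-0.045,0.1915,0.003],-0.0415,0.8],[[-0.045,0.1915,0.003],-0.0415,0.8],[[-0.045,0.1915,0.003],-0.0415,0.8]]}}

```text
clock: 5.2
eef_pos: [449.7, 60.7, 23.3]
eef_rot: [-1.571, -0.001, -0.988]
wrist_force: [-0.1, 0.5, -1.2]
finger_gap: 41.7
```

```bash
python3 look.py w3
```

```text
[449.7  60.7  23.3] [-1.571e+00 -1.000e-03 -9.880e-01] 41.71885140850972 5.2 [-0.1  0.5 -1.2]
teal 326 243 7808.5 world [452.5  56.3  48.1  80.8  33.4] [[410.0, 77.0], [455.0, 9.0], [495.0, 36.0], [450.0, 103.0]]
orange 326 363 655.0 world [493.5  -4.7  36.3  10.3  33.4] [[475.0, -10.0], [481.0, -19.0], [511.0, 1.0], [506.0, 10.0]]
blue 530 354 1324.0 world [588.8  75.1  20.9  34.4  33.5] [[571.0, 84.0], [590.0, 55.0], [607.0, 67.0], [588.0, 95.0]]
blue 564 266 3558.0 world [577.4 127.8  64.7  45.9  11.1] [[541.0, 144.0], [550.0, 99.0], [614.0, 112.0], [605.0, 157.0]]
blue 327 139 2236.5 world [413.9 115.8  45.9  12.3  33.4] [[391.0, 108.0], [398.0, 98.0], [436.0, 123.0], [430.0, 134.0]]
```

View pics/w3.png

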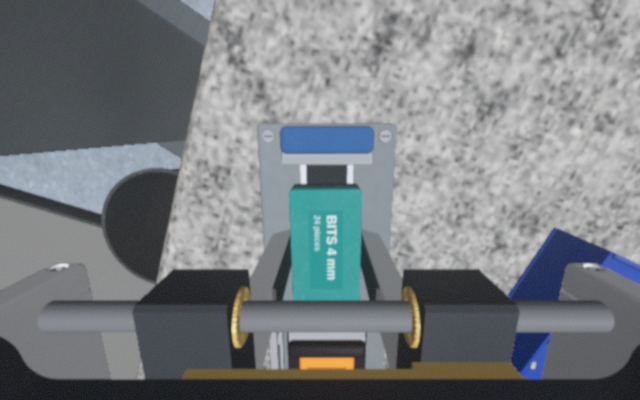

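The box sits between the jaws and is centred on them (box mid column 326, blue jaw mid 327, with gaps to both lips). I'm lowering 1 mm, releasing, and rising back over the tab for a look.

{"name": "play_rows", "arguments": {"series": [[[0,0.001,0],0,0.8],[[0,0.0015,0],0,0.8],[[0,0.0015,0],0,0.5],[[0,0.0015,0],0,0.4],[[0,0.0015,0],0,0.3],[[0,0.0015,0],0,0.3],[[0,0.0015,0],0,0.3],[[0,-0.02,0],0,0.3],[[0,-0.06,0],0,0.3],[[0,-0.1,0],0,0.3],[[0.02,-0.14,0],0,0.3],[[0.06,-0.17,0],0,0],[[0.09,-0.18,0],0,0],[[0.09,-0.18,0],0,0],[[0.09,-0.18,0],0,0]]}}

```text
clock: 6.75
eef_pos: [498.9, -14.5, 202.8]
eef_rot: [-1.571, -0.0, -0.989]
wrist_force: [0.1, 0.6, 0.5]
finger_gap: 92.6
```

```bash
python3 look.py w4
```

```text
[498.9 -14.5 202.8] [-1.571 -0.    -0.989] 92.63506868292693 6.75 [0.1 0.6 0.5]
teal 326 109 2467.5 world [448.9  61.8  42.9  79.9  34.2] [[409.0, 83.0], [454.0, 17.0], [489.0, 41.0], [444.0, 107.0]]
blue 490 200 20695.5 world [676.2  46.8 178.  233.4   9.1] [[570.0, 148.0], [607.0, -83.0], [783.0, -54.0], [746.0, 176.0]]
blue 326 43 481.5 world [414.1 115.2  44.8  11.   33.3] [[392.0, 107.0], [398.0, 98.0], [436.0, 123.0], [430.0, 132.0]]
```

View pics/w4.png

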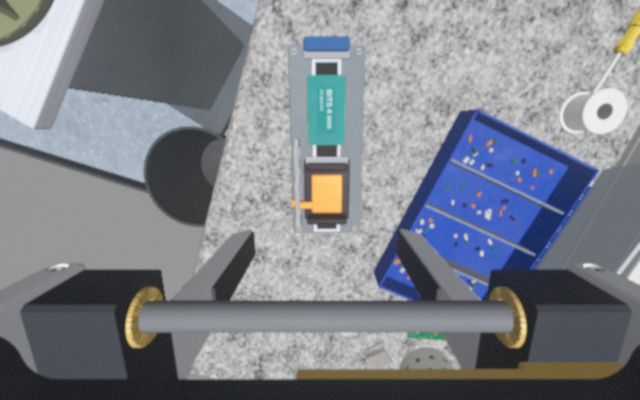

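The box lies flat on the rail at (326,109), between the lips. The orange tab is at about (327,193).

```bash
python3 - <<'E'
from h import *; import pickle
im,p,s=pickle.load(open('w4.pkl','rb')); org=np.load('cr.npy'); yw=org[2]; o=org[:2]; e=np.array([-np.sin(yw),np.cos(yw)]);n=np.array([np.cos(yw),np.sin(yw)])
def cr(uv,z): d=ray(p,uv,z)[:2]-o; return np.round([d@n,d@e],1)
hsv=cv2.cvtColor(im,cv2.COLOR_RGB2HSV); 
m=cv2.inRange(hsv,(8,120,100),(28,255,255)); m[:,:306]=0; m[240:]=0;m[:,350:]=0
ys,xs=np.where(m); print(hsv[193,327],xs.min(),xs.max(),ys.min(),ys.max())
c=((xs.min()+xs.max())/2,(ys.min()+ys.max())/2)
c=(c[0]if xs.min()>308 else 327,c[1])
print('tab rect',cr((xs.min()-.5,ys.min()-.5),42),cr((xs.max()+.5,ys.max()+.5),42))
m=cv2.inRange(hsv,(80,90,40),(97,255,255));ys,xs=np.where(m)
print('lid',cr((xs.min()-.5,ys.min()-.5),38),cr((xs.max()+.5,ys.max()+.5),38))
d=s['eef_pos'][:2]-o; print('tcp cradle',d@n,d@e)
E
```

```text
[ 19 139 251] 306 342 174 213
tab rect [-24.2 -30.2] [ 19.5 -78.8]
lid [-21.5  78.4] [ 278.5 -180.8]
tcp cradle -0.7711526017487064 -50.13917215732979
```

{"name": "play_rows", "arguments": {"series": [[[0.0045,0.0,0.001],0,1],[[0.0045,0.0,0.001],0,1],[[0.0045,0.02,0.001],0,1],[[0.0045,0.06,0.001],0,1],[[0.0045,0.1,0.001],0,1],[[0.0045,0.13,0.001],0,1],[[0.0045,0.145,0.001],0,1],[[0.0045,0.153,0.001],0,1],[[0.0045,0.158,0.001],0,1],[[0.0045,0.162,0.001],0,1],[[0.0045,0.165,0.001],0,1],[[0.0045,0.167,0.001],0,1],[[0.0045,0.168,0.001],0,1],[[0.0045,0.168,0.001],0,1]]}}

```text
clock: 8.2
eef_pos: [502.5, -17.3, 35.7]
eef_rot: [-1.57, -0.001, -0.988]
wrist_force: [-0.5, 0.0, 7.1]
finger_gap: 0.8
```

{"name": "play_rows", "arguments": {"series": [[[0,0.001,0],0,1],[[0,0.002,0],0,1],[[0,0.002,0],0,1],[[-0.002,0.002,0],0,1],[[-0.005,0.002,0],0,1],[[-0.008,0.002,0],0,1],[[-0.011,0.002,0],0,1],[[-0.014,0.002,0],0,1],[[-0.017,0.002,0],0,1],[[-0.02,0.002,0],0,1],[[-0.023,0.002,0],0,1],[[-0.026,0.002,0],0,1],[[-0.029,0.002,0],0,1],[[-0.031,0.002,0],0,1],[[-0.031,0.002,0],0,1]]}}

```text
clock: 9.7
eef_pos: [485.9, 8.3, 34.7]
eef_rot: [-1.569, -0.003, -0.988]
wrist_force: [-3.8, -2.8, 7.2]
finger_gap: 0.5
```

```bash
python3 look.py w5
```

```text
[485.9   8.3  34.7] [-1.569 -0.003 -0.988] 0.5251329085685762 9.7 [-3.8 -2.8  7.2]
teal 324 112 8874.5 world [441.7  73.2  45.7  76.3  33.4] [[402.0, 92.0], [444.0, 29.0], [482.0, 54.0], [440.0, 118.0]]
orange 310 229 1355.5 world [476.2   8.7  48.1  39.8  33.4] [[445.0, 12.0], [467.0, -21.0], [507.0, 5.0], [485.0, 39.0]]
blue 484 352 4105.0 world [614.5   3.7  80.8  37.7  34.5] [[571.0, -4.0], [592.0, -35.0], [658.0, 11.0], [637.0, 42.0]]
blue 564 222 18163.5 world [590.7  97.6 111.9  98.8  33.3] [[517.0, 108.0], [571.0, 26.0], [665.0, 87.0], [610.0, 170.0]]
blue 324 11 2040.5 world [415.6 113.5  45.9   9.4  33.4] [[394.0, 105.0], [399.0, 97.0], [437.0, 122.0], [432.0, 130.0]]
```

View pics/w5.png

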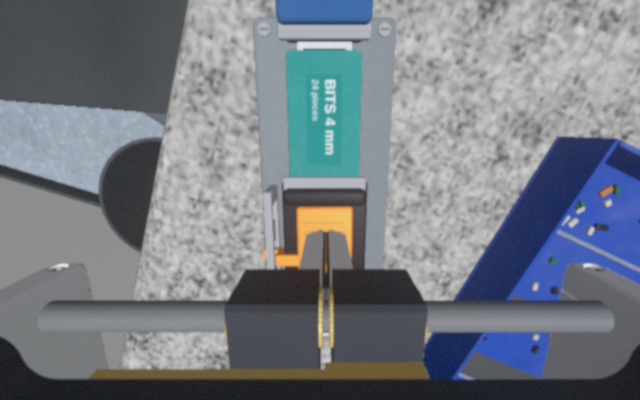

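The jaw moved with the fingers: its lip edge is now at row 183 beside the box end, and the box is pushed most of the way. By TCP travel it is at about 42 mm. I'm lifting off the tab and pushing on the jaw's back the rest of the way, so the latch can spring by itself.

{"name": "play_rows", "arguments": {"series": [[[0,-0.005,0],0,1],[[0,-0.0105,0],0,1],[[0,-0.0105,0],0,1],[[-0.006,-0.0105,0],0,1],[[-0.012,-0.0105,0],0,1],[[-0.017,-0.0105,0],0,1],[[-0.02,-0.0105,0],0,1],[[-0.022,-0.0105,0],0,1],[[-0.0235,-0.0105,0],0,1],[[-0.025,-0.0105,0],0,1],[[-0.026,-0.0105,0],0,1],[[-0.026,-0.0105,0],0,1]]}}

```text
clock: 10.95
eef_pos: [471.4, 30.1, 45.0]
eef_rot: [-1.569, -0.002, -0.988]
wrist_force: [0.1, -1.8, -0.2]
finger_gap: 0.8
```

{"name": "play_rows", "arguments": {"series": [[[-0.0007,0,0],0,1],[[-0.0014,0,0],0,1],[[-0.002,0,0],0,1],[[-0.002,0,0],0,1]]}}

```text
clock: 11.35
eef_pos: [470.3, 31.9, 45.0]
eef_rot: [-1.569, -0.002, -0.988]
wrist_force: [0.4, -2.2, -0.8]
finger_gap: 0.3
```

```bash
python3 - <<'E'
from h import *; import pickle
im,p,s=pickle.load(open('w5.pkl','rb')); o=np.load('cr.npy'); yw=o[2]; o=o[:2]; e=np.array([-np.sin(yw),np.cos(yw)])
y=lambda uv,z:round(float((ray(p,uv,z)[:2]-o)@e),1)
print('w5: lip edge of jaw',y((325,178.5),46),'orange front',y((325,206),34),'fixed lip',y((325,39),46))
s=manip.read_state(); print('tcp y',(s['eef_pos'][:2]-o)@e,'F along',s['wrist_force'][:2]@e,s['eef_pos'][2])
E
```

```text
w5: lip edge of jaw 19.2 orange front -0.5 fixed lip 91.9
tcp y 4.293685797121002 F along -2.01835981533328 45.03797889998795
```

{"name": "play_rows", "arguments": {"series": [[[-0.0005,0,0],0,1],[[-0.001,0,0],0,1],[[-0.001,0,0],0,1]]}}

```text
clock: 11.65
eef_pos: [470.1, 32.2, 45.1]
eef_rot: [-1.569, -0.004, -0.988]
wrist_force: [3.1, -6.9, -2.8]
finger_gap: 0.2
```

```bash
python3 look.py w6; python3 - <<'E'
from h import *; import pickle
im,p,s=pickle.load(open('w6.pkl','rb')); save('w6c',cv2.resize(im[0:280,230:430],None,fx=2.1,fy=2.1,interpolation=2))
o=np.load('cr.npy'); yw=o[2]; o=o[:2]; e=np.array([-np.sin(yw),np.cos(yw)])
print('tcp y',(s['eef_pos'][:2]-o)@e,'F',s['wrist_force'][:2]@e)
E
```

```text
[470.1  32.2  45.1] [-1.569 -0.004 -0.988] 0.16349570110661182 11.65 [ 3.1 -6.9 -2.8]
teal 324 151 6687.5 world [439.4  76.8  45.9  70.   33.4] [[401.0, 93.0], [439.0, 35.0], [478.0, 60.0], [439.0, 119.0]]
blue 479 358 4273.0 world [610.1  22.9  86.4  39.9  32.4] [[563.0, 17.0], [584.0, -17.0], [657.0, 29.0], [636.0, 63.0]]
blue 558 241 12738.0 world [592.9 115.3 114.8  83.2  32. ] [[522.0, 120.0], [566.0, 50.0], [664.0, 110.0], [619.0, 181.0]]
blue 324 73 1935.0 world [414.1 115.4  45.9  12.1  33.4] [[392.0, 108.0], [398.0, 98.0], [437.0, 123.0], [430.0, 133.0]]
tcp y 4.665213286528625 F -7.450803412844811
```

View pics/w6c.png

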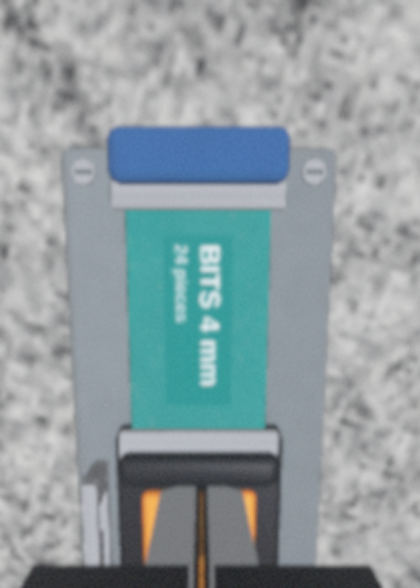

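The box is under both lips and the jaw is blocked: the force rose to 7.5 N at the expected notch position. I'm backing off, lifting, and checking the tab height.

{"name": "play_rows", "arguments": {"series": [[[0.003,0,0],0,1],[[0.012,0,0],0,1],[[0.015,-0.02,0],0,1],[[0.02,-0.06,0],0,1],[[0.03,-0.1,0],0,1],[[0.06,-0.14,0],0,1],[[0.1,-0.16,0],0,1],[[0.12,-0.16,0],0,1],[[0.12,-0.16,0],0,1],[[0.12,-0.16,0],0,1]]}}

```text
clock: 12.7
eef_pos: [535.3, -67.6, 204.9]
eef_rot: [-1.57, -0.002, -0.988]
wrist_force: [0.1, 0.2, -0.4]
finger_gap: 0.7
```

```bash
python3 look.py w7; python3 - <<'E'
from h import *; import pickle
im,p,s=pickle.load(open('w7.pkl','rb')); o=np.load('cr.npy'); yw=o[2]; o=o[:2]; e=np.array([-np.sin(yw),np.cos(yw)]);n=np.array([np.cos(yw),np.sin(yw)])
def cr(uv,z): d=ray(p,uv,z)[:2]-o; return np.round([d@n,d@e],1)
print('tcp',s['eef_pos'])
c=np.array(proj(p,[[*(o-16*e),42]])[0]).astype(int); print('proj tab',c)
a=im[max(0,c[1]-110):c[1]+60,c[0]-80:c[0]+80]; A=cv2.resize(a,None,fx=3,fy=3,interpolation=2)
S,P=cam('scene'); pickle.dump((S,P),open('s7.pkl','wb')); B=cv2.resize(S[205:260,310:400],None,fx=3.5,fy=3.5,interpolation=2)
D,Q=cam('side'); 
cv=np.zeros((max(A.shape[0],B.shape[0]),A.shape[1]+B.shape[1],3),np.uint8); cv[:A.shape[0],:A.shape[1]]=A; cv[:B.shape[0],A.shape[1]:]=B
save('w7c',cv); print(cv.shape)
hsv=cv2.cvtColor(im,cv2.COLOR_RGB2HSV); m=cv2.inRange(hsv,(8,110,100),(28,255,255)); m[:c[1]-50]=0; m[c[1]+50:]=0; m[:,:c[0]-45]=0;m[:,c[0]+45:]=0
for u in(c[0]-5,c[0],c[0]+5):
    k=np.where(m[:,u])[0]; print(u,k.min(),k.max(),[ (z,cr((u,k.min()-.5),z)[1],cr((u,k.max()+.5),z)[1]) for z in(36,42)])
k=np.where(m[c[1]-8])[0]; print(k.min(),k.max(),[(z,cr((k.min()-.5,c[1]-8),z)[0],cr((k.max()+.5,c[1]-8),z)[0]) for z in(36,42)])
E
```

```text
[535.3 -67.6 204.9] [-1.57  -0.002 -0.988] 0.6516370650546076 12.7 [ 0.1  0.2 -0.4]
teal 325 27 2080.0 world [436.9  80.7  42.9  54.7  33.7] [[404.0, 92.0], [434.0, 46.0], [470.0, 70.0], [440.0, 115.0]]
blue 609 215 1040.5 world [831.5  91.8  23.6  70.    9.1] [[814.0, 124.0], [825.0, 55.0], [849.0, 59.0], [838.0, 128.0]]
blue 488 166 30361.5 world [678.   45.6 174.5 234.5   8.9] [[574.0, 148.0], [610.0, -84.0], [782.0, -57.0], [746.0, 175.0]]
tcp [535.32914075 -67.62716086 204.93469287]
proj tab [325 102]
(486, 795, 3)
320 79 123 [(36, np.float64(9.1), np.float64(-38.8)), (42, np.float64(8.2), np.float64(-38.8))]
325 79 123 [(36, np.float64(9.1), np.float64(-38.8)), (42, np.float64(8.2), np.float64(-38.8))]
330 79 123 [(36, np.float64(9.1), np.float64(-38.8)), (42, np.float64(8.2), np.float64(-38.8))]
309 341 [(36, np.float64(-18.5), np.float64(18.4)), (42, np.float64(-18.2), np.float64(18.0))]
```

View pics/w7c.png

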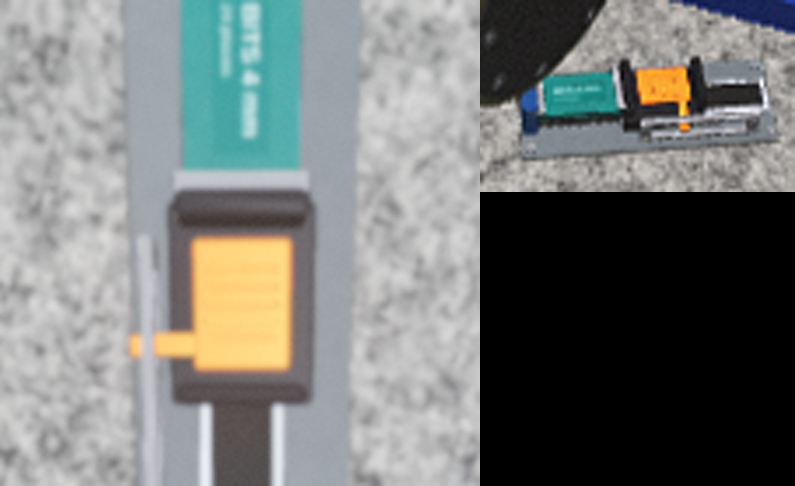

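The wrist view shows the tab centred at cradle y = −15.3, so travel is about 50.7 mm, in the notch. The tab measures 36.2 mm wide at z = 42, which suggests it is up. To settle it I'm doing a light touch test: at z ≈ 41.5 a raised tab pushes back and a lowered one does not.

{"name": "play_rows", "arguments": {"series": [[[-0.05,0,0],0,1],[[-0.099,0.02,0],0,1],[[-0.099,0.06,0],0,1],[[-0.099,0.1,0],0,1],[[-0.099,0.13,0],0,1],[[-0.099,0.15,0],0,1],[[-0.099,0.157,0],0,1],[[-0.099,0.161,0],0,1],[[-0.099,0.1625,0],0,1],[[-0.099,0.1635,0],0,1],[[-0.099,0.1635,0],0,1],[[-0.099,0.1635,0],0,1]]}}

```text
clock: 14.05
eef_pos: [481.6, 15.4, 42.2]
eef_rot: [-1.568, -0.004, -0.987]
wrist_force: [0.4, 1.1, 3.1]
finger_gap: 0.2
```

The touch gave 3.1 N at z = 42.2, so the tab is fully up and locked. I'm retreating.

{"name": "play_rows", "arguments": {"series": [[[0,-0.02,0],0,1],[[0,-0.06,0],0,1],[[0,-0.1,0],0,1],[[0.04,-0.14,0],0,1],[[0.08,-0.16,0],0,1],[[0.09,-0.16,0],0,1],[[0.09,-0.16,0],0,1],[[0.09,-0.16,0],0,1]]}}

```text
clock: 14.85
eef_pos: [529.7, -58.7, 201.4]
eef_rot: [-1.57, -0.002, -0.987]
wrist_force: [-0.4, 0.6, -0.1]
finger_gap: 0.4
```

```bash
python3 look.py w8; python3 - <<'E'
from h import *; import pickle
im,p,s=pickle.load(open('w8.pkl','rb')); o=np.load('cr.npy'); yw=o[2]; o=o[:2]; e=np.array([-np.sin(yw),np.cos(yw)]);n=np.array([np.cos(yw),np.sin(yw)])
def cr(uv,z): d=ray(p,uv,z)[:2]-o; return np.round([d@n,d@e],1)
hsv=cv2.cvtColor(im,cv2.COLOR_RGB2HSV); m=cv2.inRange(hsv,(80,90,40),(97,255,255)); m[:,:300]=0;m[:,355:]=0;m[160:]=0
ys,xs=np.where(m)
for r in range(ys.min()+4,ys.max()-2,12):
    k=np.where(m[r])[0]; print(r,cr((k.min()-.5,r),38),cr((k.max()+.5,r),38))
print('visible lid y',cr((326,ys.min()-.5),46),cr((326,ys.max()+.5),46))
save('w8c',cv2.resize(im[0:200,230:430],None,fx=2.9,fy=2.9,interpolation=2))
E
```

```text
[529.7 -58.7 201.4] [-1.57  -0.002 -0.987] 0.36244140804715863 14.85 [-0.4  0.6 -0.1]
teal 325 33 2514.5 world [434.5  83.8  44.1  65.3  33.5] [[398.0, 99.0], [434.0, 44.0], [471.0, 69.0], [435.0, 123.0]]
blue 610 233 1047.0 world [838.8  85.2  24.4  69.7   9. ] [[821.0, 118.0], [832.0, 49.0], [856.0, 53.0], [845.0, 122.0]]
blue 488 176 30396.5 world [677.7  45.8 175.  234.3   9.1] [[573.0, 148.0], [610.0, -84.0], [783.0, -56.0], [746.0, 175.0]]
4 [-21.1  89.8] [20.9 89.8]
16 [-21.2  78.9] [20.1 79. ]
28 [-20.4  67.8] [20.3 67.9]
40 [-20.6  56.5] [20.5 56.6]
52 [-20.7  45. ] [20.7 45.1]
visible lid y [ 0.9 90.9] [ 1.  29.4]
```

View pics/w8c.png

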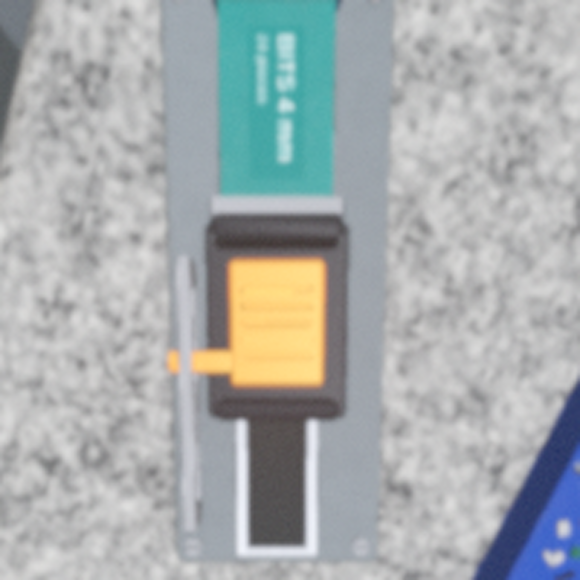

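The view shows the lid centred on the rail (x = ±20.6 mm at z = 38), straight and running under the jaw's lip. The tab and its lug are in the notch. I'm handing in.

```bash
python3 -c "
from cell import manip; print(manip.sign_off())"
```

```text
the job is handed in; nothing more can be done
None
```

I laid the nearest of the three teal boxes flat on the rail between the jaws and let go. I then pressed the orange tab, slid the jaw about 30 mm, and lifted off. Pushing on the jaw's back took it the rest of the way to the next notch. The job was handed in at about 15 s of robot time, with the arm clear.

**Last checks**
- **Jaw:** the tab centre puts the travel at about 50.7 mm, against 50 ± 1.5 mm for the notch. The jaw blocked there and the push rose to 7.5 N.
- **Tab:** a light touch met 3.1 N at z = 42.2 mm, its full height, so it has sprung up and locked.
- **Box:** the lid is straight on the rail, centred to within 1 mm. It measures about 41 mm wide at z = 38 mm, which fits it lying flat. It runs under the moving jaw's lip. The fixed jaw's lip was out of the last picture, but an earlier close view showed the box under both.
- **Bystanders:** I never went near the loupe, cutters or heat sink. I did not measure their positions again at the end.

No check failed. Judged by width alone, the tab's height was not clear, so I settled it with the touch.

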